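Load the counterweight bar of a bench magnifier

ROBOT

A 7-joint arm with a two-finger parallel gripper is mounted at the origin on a cart in front of the work surface, level with it; the furniture and walls round the work are solid. World frame = base frame: x ahead of the robot, y to its left, z up, the work surface at z = 0. Lengths are in m, angles in rad, forces in N, time in s.
With the tool pointing down it reaches from about 0.4 to 0.85 m from the base axis. Payload 10.4 kg.
Tool frame: the origin (TCP) lies midway between the tips of the shut fingers; the grasp point (between the pads) lies 19 mm behind it; z points along the fingers, x is the direction in which the jaws open and shut, and the axes are right-handed (so a half turn about z gives the same grasp; the last joint's range is limited). The gripper opens to 87 mm and grips with 3 to 60 N. Pads are 19 mm wide; open, the fingers measure 117 mm over their backs; the gripper's body (75 mm by 190 mm) begins 51 mm behind the grasp point.
Start: joints at [-1.272, 0.332, -0.065, 1.46, 0.022, 1.35, -0.088], TCP at [0.198, 0.593, 0.199] pointing down, gripper open.
Joint ranges: [-2.6, 2.6], [-0.5, 2.12], [-1.47, 1.34], [0.16, 2.42], [-1.27, 4.41], [0.06, 2.06], [-2.6, 2.6]. Speed limits (rad/s): [2.22, 2.22, 2.79, 2.79, 3.14, 3.14, 3.14].

INTERFACE

Orientations are given as a unit quaternion [x, y, z, w].
In Python, from bench import r gives the robot as it stands. The module is installed in compiled form; this text tells all that it offers.
- The arm moves only by the tool play_rows, never from a script. Its argument "commands" is a list of rows, each a list of 7 numbers: the shift along the world's x, y, z in cm, then the turn, a rotation vector about the world's x, y, z in rad, then the finger opening in cm, from 0 to 8.7. A call has 1 to 20 rows; each row shifts and turns the commanded pose from where the row before left it; what a row does not reach is not made up. A row lasts 1/8 s, in which the tool goes at most 62.5 mm and 10.7 degrees, less where a joint would pass 70% of its speed; a pose out of reach is approached as far as the arm can. A call is refused whole if a number of a shift passes 6.25 or a number of a turn 0.188, either way. A call with a gripper value outside its range is refused whole. The fingers move at their own pace and stop on an object; "grip_force" is the grip in N (left out, the last holds). Time passes only in rows, so rows that do not move let the fingers close. It gives the time, the measured TCP pose, the force and the opening at its end, in the units of the state.
- r.read_state(): the state, without advancing time (a new reading comes with each control period).
- r.camera(name): name is "scene" or "top"; returns a dict with "img" (384x512x3 uint8, red, green, blue), "K" (3x3 intrinsics, pixels), "camera_from_world" (4x4, takes a point from world to camera coordinates). Camera axes: x right, y down, z forward; pixel columns grow to the right and rows downward; lengths in m; the calibration is good to about 2 mm. A picture is of the moment at which its call begins. There is no depth.
- r.close_job(): hands the job in, once; it reports no verdict.
The state is a dict: "time": time; "joint_positions": joint angles; "joint_vel": joint speeds; "joint_torque": joint torques, N m; "ee_pos": TCP position; "eef_rot": TCP orientation; "ft_force": force on the tool from outside, world axes, zero at the start; "torque": the same for the moment, N m; "width": finger opening in m.
Only numpy, scipy, OpenCV 4.12 (cv2) and the standard library are available. Lean on these libraries where they do the work, as an engineer would, in place of code of your own. Each camera call takes 0.05 s, during which the arm holds its last target. There are 200 camera calls.

TASK

The level bar of the magnifier stand already carries one thick square weight. Thread the loose thin square weight onto the bar next, up against the thick one, then push the black end cap fully onto the bar's end and let go. Leave the loose thick weight where it lies.

Things in the scene. Friction and masses are not known exactly. Their poses are not given: they have to be found in the camera images.
- stand: Fixed magnifier stand: dark base plate 100 x 90 x 16 mm, upright post, dark clamp head (its top 137 mm up) and a lens ring on its -y side. Origin under the post on the table, z up. From the head a square steel bar, 8 x 8 mm, flat side up, runs level along the stand's +y, axis 120 mm above the table; it carries a fixed thick steel weight (50 x 50 mm, 44 mm along the bar, hanging with its centre 10 mm below the bar's axis).
- bar_seat (a point): Point on the bar's axis in the plane of the outer face of the thick weight it carries, 68 mm from the post axis; axes as the stand's. From here 66 mm of bare bar run to the tip.
- bar_tip (a point): Centre of the bar's free end, 134 mm from the post axis along the stand's +y; axes as the stand's. The bar is entered here, moving along the stand's -y.
- thin_weight: Loose steel weight: square block 50 x 50 mm, 24 mm thick along its y, standing on the table with the axis of its through hole (30 mm in diameter) level, along its y, roughly across the robot's view; both ways round alike. Origin: centre of its underside, z up. 0.1 to 0.2 kg. Released on the bar it hangs with its hole centre 10 mm below the bar's axis.
- thin_weight_hole (a point): Centre of the thin weight: on the hole's axis, mid-thickness, 25 mm above its underside.
- thick_weight: Spare steel weight, not needed: like the thin one but 44 mm thick along its y. Origin: centre of its underside.
- end_cap: Loose black plastic end cap: square block 40 x 40 mm, 44 mm long along its y, lying on the table with its blind round bore (22 mm in diameter, 38 mm deep) level. The mouth, edged with a thin bright ring, is on its -y face, which looks roughly to the robot's right, as the bar's tip looks roughly to its left. Origin: centre of its underside, z up. About 0.06 kg. Released on the bar it hangs with its bore axis 6 mm below the bar's axis.
- cap_mouth (a point): Centre of the bore's mouth, 22 mm to -y of the cap's middle and 20 mm above its underside; axes as the cap's.
Things that resemble listed ones, but are neither listed nor needed, are in the scene too. Of the things that look like the end_cap, take the one that is farthest from the robot's base at the start. Leave any pink look-alike of the thin_weight alone.

How it is judged:
By the outcome, as a careful person would: the job done as asked, in the order asked, and still so for the second after the job is handed in, with the robot touching nothing.
It also fails if it takes over 51 s, if anything falls off the work surface, if the arm or the gripper's body presses on something with over 40 N, if the wrist force passes 120 N, or if a joint passes its speed limit or range.

## Working session

There is one attempt and no reset: what is moved stays moved. The work goes in short steps, Python scripts to look and compute and a tool call to move; the robot and the scene stay as the last step left them, time stands still between calls to the robot, and variables do not carry over. Pictures are saved under pics/ and viewed, about 8 in all and at most 12, crops included, and the job is handed in when it is done.

Besides the shell and the picture viewer there is one more tool, called as name(argument=value, ...), one argument or row to a line, values as JSON. play_rows: Moves the arm, as the interface text tells. Its arguments: {"type":"object","properties":{"commands":{"type":"array","items":{"type":"array","items":{"type":"number"}}},"grip_force":{"type":"number"}},"required":["commands"]}

```bash
mkdir -p pics; cat > h.py <<'E'
import numpy as np, cv2
from bench import r
def shot(name,fn):
    c=r.camera(name); cv2.imwrite(fn,c["img"][:,:,::-1]); np.savez(fn[:-3]+"npz",**{k:np.array(v) for k,v in c.items()}); return c
def load(fn): return dict(np.load(fn))
def ray(c,uv):
    T=c["camera_from_world"];R=T[:3,:3];o=-R.T@T[:3,3]
    d=R.T@np.linalg.inv(c["K"])@np.array([uv[0],uv[1],1.]);return o,d/np.linalg.norm(d)
def onz(c,uv,z):
    o,d=ray(c,uv);return o+d*(z-o[2])/d[2]
def proj(c,p):
    T=c["camera_from_world"];q=c["K"]@(T[:3,:3]@np.array(p)+T[:3,3]);return q[:2]/q[2]
def tri(cs,uvs):
    A=np.zeros((3,3));b=np.zeros(3)
    for c,uv in zip(cs,uvs):
        o,d=ray(c,uv);M=np.eye(3)-np.outer(d,d);A+=M;b+=M@o
    return np.linalg.solve(A,b)
E
python3 - <<'E'
from h import *
a=shot("scene","pics/s0.png");b=shot("top","pics/t0.png")
for c in(a,b):
    print(ray(c,(256,192)),c["K"][0,0])
s=r.read_state();print(s["time"],s["ee_pos"],s["eef_rot"],s["width"])
E
```

```text
(array([ 0.15469592, -0.6359889 ,  0.75841146]), array([ 0.30976073,  0.68929492, -0.65492046])) 402.3830182633029
(array([0.42738582, 0.10100148, 1.13109338]), array([ 0.05869322, -0.00870501, -0.99823811])) 376.6183698405049
0.1 [0.19757348 0.59253619 0.19822999] [ 8.11254982e-01  5.84692159e-01 -5.10120512e-04  4.15841397e-04] 0.08743235301880571
```

View pics/s0.png

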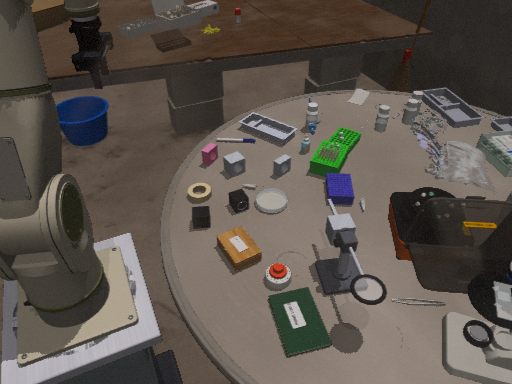

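View pics/t0.png

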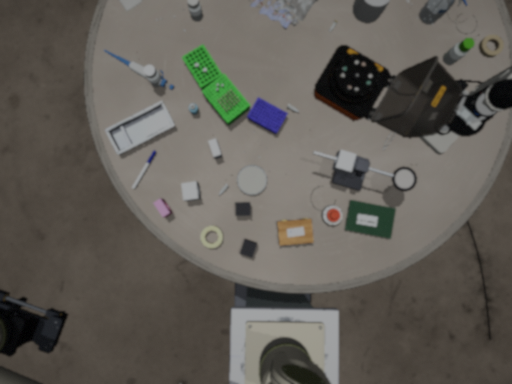

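Scene view: two black caps at (201,216) and (238,200), three weight-like blocks, grey (234,164), grey (282,165) and pink (209,154), and the stand at about (343,250). In the top view, the caps are at (248,247) and (243,209), and the blocks are at (190,190), (214,148) and pink (163,207). I'll check these in one close crop.

```bash
python3 - <<'E'
from h import *
a=load("pics/s0.npz");b=load("pics/t0.npz")
f=lambda im,x,y,w,h,s:cv2.resize(im[y:y+h,x:x+w],None,fx=s,fy=s,interpolation=cv2.INTER_CUBIC)
A=f(a["img"],185,140,205,165,3.9)[:, :799]
A1=f(a["img"],190,140,120,95,3.3);A2=f(a["img"],305,190,90,95,3.3)
B1=f(b["img"],150,130,120,90,3.3);B2=f(b["img"],300,135,90,90,3.3)
pad=lambda im:cv2.copyMakeBorder(im,0,300,0,400,cv2.BORDER_CONSTANT)[:300,:400]
out=np.vstack([np.hstack([pad(A1),pad(A2)]),np.hstack([pad(B1),pad(B2)])])
out=np.clip(out*1.5,0,255).astype(np.uint8)
cv2.imwrite("pics/crop0.png",out[:,:,::-1])
for n,uv,z in[("capfar",(243,209),.04),("capnear",(248,247),.04),("thickw",(190,189),.05),("thinw",(214,147),.05),("pink",(163,207),.03),("tip",(315,153),.12),("head",(346,160),.137)]:print(n,onz(b,uv,z).round(3))
E
```

```text
capfar [0.442 0.128 0.04 ]
capnear [0.333 0.112 0.04 ]
thickw [0.496 0.282 0.05 ]
thinw [0.619 0.215 0.05 ]
pink [0.443 0.362 0.03 ]
tip [ 0.595 -0.066  0.12 ]
head [ 0.575 -0.145  0.137]
```

View pics/crop0.png

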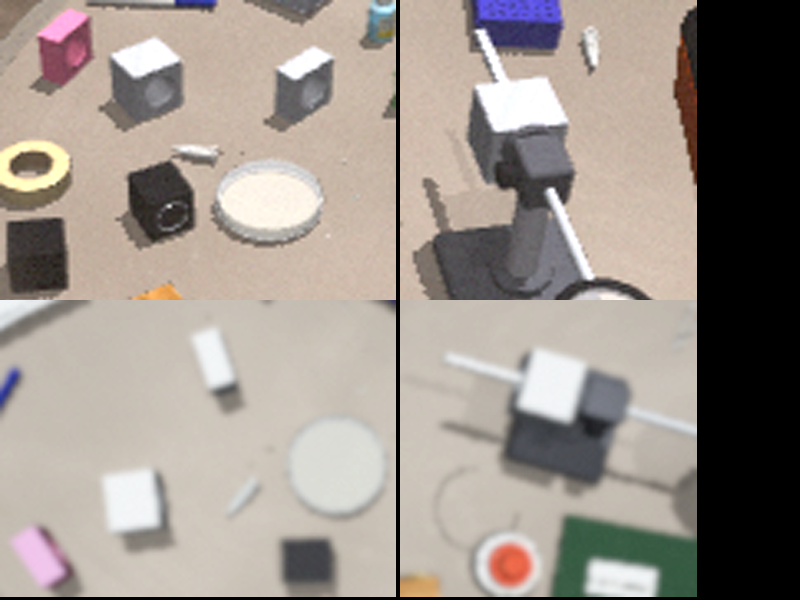

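The crop shows the hole-bearing thin weight at scene (282,165) / top (214,148), the thick one at (234,164) and the pink one at (209,154). The far cap at scene (238,200) / top (243,209) has a bright mouth ring facing right. The near cap at (201,216) / top (248,247) shows no ring. The bar tip is at about scene (329,200) / top (315,153). I choose the thin weight at top (214,148) and the far cap at top (243,209), and will measure them precisely.

```bash
python3 - <<'E'
from h import *
a=load("pics/s0.npz");b=load("pics/t0.npz")
def blob(c,x,y,w,h,f,near):
    im=cv2.resize(c["img"][y:y+h,x:x+w],None,fx=4,fy=4,interpolation=cv2.INTER_CUBIC)
    g=im.astype(int).mean(2); m=f(g).astype(np.uint8)
    cs,_=cv2.findContours(m,cv2.RETR_EXTERNAL,cv2.CHAIN_APPROX_NONE)
    k=max(cs,key=cv2.contourArea)[:,0,:]
    return (k+.5)/4-.5+[x,y]
def rect(c,k,z):
    P=np.array([onz(c,p,z)[:2] for p in k]).astype(np.float32)*1000
    return cv2.minAreaRect(P)
gt=b["img"].astype(int).mean(2)
print("gray bg",gt[170,200],"thin",gt[145:152,213],"cap",gt[209,238:250],"bar",[int(gt[v,320]) for v in range(148,162)])
k=blob(b,200,130,30,35,lambda g:g>180,0);print("thin",rect(b,k,.05))
for th in(60,75): 
    k=blob(b,228,195,30,30,lambda g:g<th,0);print("cap",rect(b,k,.04))
k=blob(b,305,140,30,30,lambda g:g>180,0)
# bar: ridge per column
us=np.arange(312,340);print("bar cols")
R=[]
for u in np.arange(317,331):
    col=gt[146:168,u]; w=np.clip(col-np.median(col)-15,0,None); R.append((u,(w*np.arange(146,168)).sum()/max(w.sum(),1e-6),int(col.max())))
print([(u,round(v,1),m) for u,v,m in R])
us=np.arange(308,320,.5);pf=np.polyfit([q[0] for q in R[:8]],[q[1] for q in R[:8]],1)
prof=cv2.remap(gt.astype(np.float32),us.astype(np.float32)[None],np.polyval(pf,us).astype(np.float32)[None],cv2.INTER_LINEAR)
print(list(zip(us,prof[0].astype(int))))
R2=[]
for u in np.arange(372,388):
    col=gt[164,u]
    col=gt[164:184,u]; w=np.clip(col-np.median(col)-15,0,None);R2.append((u,round((w*np.arange(164,184)).sum()/max(w.sum(),1e-6),1),int(col.max())))
print(R2)
p=onz(b,(316,np.polyval(pf,316)),.124);q=onz(b,(376,R2[4][1]),.124);print(p,q,np.degrees(np.arctan2(p[0]-q[0],p[1]-q[1])))
E
```

```text
gray bg 130.33333333333334 thin [163.33333333 163.66666667 163.33333333 163.33333333 163.
 162.66666667 162.        ] cap [46.33333333 45.66666667 47.         46.33333333 45.66666667 45.66666667
 46.         46.33333333 46.33333333 45.66666667 46.33333333 51.        ] bar [127, 127, 128, 132, 143, 153, 152, 137, 124, 124, 128, 129, 129, 128]Traceback (most recent call last):
  File "<stdin>", line 14, in <module>
  File "<stdin>", line 7, in blob
ValueError: max() iterable argument is empty
```

```bash
python3 - <<'E'
from h import *
a=load("pics/s0.npz");b=load("pics/t0.npz")
def blob(c,x,y,w,h,f):
    im=cv2.resize(c["img"][y:y+h,x:x+w],None,fx=4,fy=4,interpolation=cv2.INTER_CUBIC)
    m=f(im.astype(int).mean(2)).astype(np.uint8)
    cs,_=cv2.findContours(m,cv2.RETR_EXTERNAL,cv2.CHAIN_APPROX_NONE)
    return (max(cs,key=cv2.contourArea)[:,0,:]+.5)/4-.5+[x,y]
def rect(c,k,z):
    r_=cv2.minAreaRect(np.array([onz(c,p,z)[:2] for p in k]).astype(np.float32)*1000);return [np.round(v,1) for v in r_]
gt=b["img"].astype(int).mean(2)
print("thin",rect(b,blob(b,200,130,30,35,lambda g:g>147),.05))
print("thickfixed",rect(b,blob(b,330,145,30,30,lambda g:g>150),.135))
for th in(65,85): print("cap",rect(b,blob(b,228,195,30,30,lambda g:g<th),.04))
R=[]
for u in np.arange(314,332):
    col=gt[146:166,u]; w=np.clip(col-132,0,None); R.append((u,round((w*np.arange(146,166)).sum()/max(w.sum(),1e-6),1),int(col.max())))
print(R)
R2=[]
for u in np.arange(372,388):
    col=gt[164:184,u]; w=np.clip(col-135,0,None);R2.append((u,round((w*np.arange(164,184)).sum()/max(w.sum(),1e-6),1),int(col.max())))
print(R2)
pf=np.polyfit([q[0] for q in R[3:13]],[q[1] for q in R[3:13]],1)
us=np.arange(309,320,.5);prof=cv2.remap(gt.astype(np.float32),us.astype(np.float32)[None],np.polyval(pf,us).astype(np.float32)[None],cv2.INTER_LINEAR)
print(list(zip(us.tolist(),prof[0].astype(int).tolist())))
p=onz(b,(314,np.polyval(pf,314)),.124);q=onz(b,(330,np.polyval(pf,330)),.124);print(p,q,np.degrees(np.arctan2(p[0]-q[0],p[1]-q[1])))
E
```

```text
thin [array([619.8, 215.9]), array([47.9, 22.4]), np.float64(19.7)]
thickfixed [array([ 575.9, -145.1]), array([40. , 47.6]), np.float64(74.0)]
cap [array([442. , 128.6]), array([36.1, 40.5]), np.float64(1.1)]
cap [array([437.6, 128.2]), array([47.7, 45.6]), np.float64(1.1)]
[(np.int64(314), np.float64(151.8), 146), (np.int64(315), np.float64(151.9), 152), (np.int64(316), np.float64(152.4), 154), (np.int64(317), np.float64(152.6), 155), (np.int64(318), np.float64(152.7), 154), (np.int64(319), np.float64(152.9), 154), (np.int64(320), np.float64(153.3), 153), (np.int64(321), np.float64(153.6), 155), (np.int64(322), np.float64(153.9), 154), (np.int64(323), np.float64(154.3), 153), (np.int64(324), np.float64(154.6), 155), (np.int64(325), np.float64(154.8), 154), (np.int64(326), np.float64(155.1), 153), (np.int64(327), np.float64(155.3), 153), (np.int64(328), np.float64(155.6), 154), (np.int64(329), np.float64(155.8), 154), (np.int64(330), np.float64(156.2), 154), (np.int64(331), np.float64(156.5), 154)]
[(np.int64(372), np.float64(168.5), 145), (np.int64(373), np.float64(168.9), 146), (n
[... 274 characters left out ...]
.1), 147), (np.int64(381), np.float64(171.5), 144), (np.int64(382), np.float64(171.6), 144), (np.int64(383), np.float64(171.8), 146), (np.int64(384), np.float64(172.2), 147), (np.int64(385), np.float64(172.5), 145), (np.int64(386), np.float64(172.7), 145), (np.int64(387), np.float64(173.1), 146)]
[(309.0, 127), (309.5, 127), (310.0, 127), (310.5, 127), (311.0, 127), (311.5, 127), (312.0, 127), (312.5, 129), (313.0, 132), (313.5, 137), (314.0, 143), (314.5, 147), (315.0, 151), (315.5, 153), (316.0, 153), (316.5, 153), (317.0, 153), (317.5, 153), (318.0, 153), (318.5, 153), (319.0, 154), (319.5, 153)]
[ 0.59869561 -0.06226688  0.124     ] [ 0.58657471 -0.10550212  0.124     ] 15.66072166777012
```

play_rows(
  commands=[
    [3.52, -3.14, 0, 0, 0, -0.0755, 7],
    [3.52, -3.14, 0, 0, 0, -0.0755, 7],
    [3.52, -3.14, 0, 0, 0, -0.0755, 7],
    [3.52, -3.14, 0, 0, 0, -0.0755, 7],
    [3.52, -3.14, 0, 0, 0, -0.0755, 7],
    [3.52, -3.14, 0, 0, 0, -0.0755, 7],
    [3.52, -3.14, 0, 0, 0, -0.0755, 7],
    [3.52, -3.14, 0, 0, 0, -0.0755, 7],
    [3.52, -3.14, 0, 0, 0, -0.0755, 7],
    [3.52, -3.14, 0, 0, 0, -0.0755, 7],
    [3.52, -3.14, 0, 0, 0, -0.0755, 7],
    [3.52, -3.14, 0, 0, 0, -0.0755, 7],
    [0, 0, -3, 0, 0, 0, 7],
    [0, 0, -3, 0, 0, 0, 7],
    [0, 0, -3, 0, 0, 0, 7],
    [0, 0, 0, 0, 0, 0, 7],
  ],
  grip_force=30,
)

```text
time: 2.1
ee_pos: [0.6183, 0.2156, 0.1063]
eef_rot: [0.985, 0.171, -0.002, 0.001]
ft_force: [-0.4, -0.0, -0.3]
width: 0.07
```

play_rows(
  commands=[
    [0.1, 0, -2.5, 0, 0, 0, 7],
    [0, 0, -2.5, 0, 0, 0, 7],
    [0, 0, -2.5, 0, 0, 0, 7],
    [0, 0, -1.5, 0, 0, 0, 7],
    [0, 0, -0.6, 0, 0, 0, 7],
    [0, 0, 0, 0, 0, 0, 7],
    [0, 0, 0, 0, 0, 0, 0],
    [0, 0, 0, 0, 0, 0, 0],
    [0, 0, 0, 0, 0, 0, 0],
    [0, 0, 0, 0, 0, 0, 0],
    [0, 0, 0, 0, 0, 0, 0],
  ],
  grip_force=30,
)

```text
time: 3.48
ee_pos: [0.6212, 0.2162, 0.0134]
eef_rot: [0.985, 0.171, 0.0, -0.0]
ft_force: [-2.3, -0.6, 5.3]
width: 0.0497
```

```bash
python3 - <<'E'
from h import *
a=shot("scene","pics/s1.png")
im=a["img"][90:240,190:390];cv2.imwrite("pics/s1c.png",np.clip(cv2.resize(im,None,fx=4,fy=4,interpolation=cv2.INTER_CUBIC)*1.4,0,255).astype(np.uint8)[:,:,::-1])
E
```

```text
(no output)
```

View pics/s1c.png

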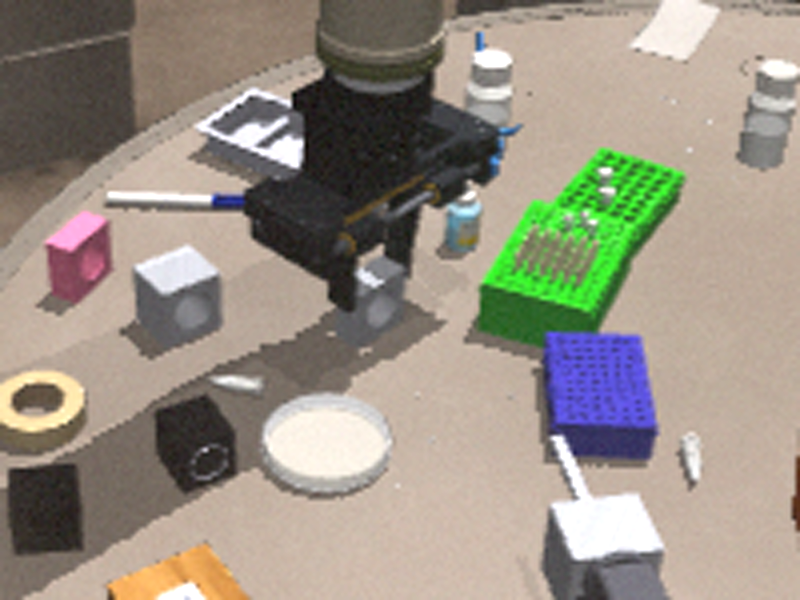

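The crop shows the weight between the fingers at about crop (372,300). The opening of 49.7 mm matches its 50 mm width, so the grasp is good. Next I lift and carry it in front of the tip, turning to the bar's yaw of -16°.

play_rows(
  commands=[
    [0, 0, 2.4, 0, 0, 0, 0],
    [0, 0, 3, 0, 0, 0, 0],
    [0, 0, 4.2, 0, 0, 0, 0],
    [-0.1, -2.2, 0, 0, 0, -0.0623, 0],
    [-0.1, -2.4, 0, 0, 0, -0.0623, 0],
    [-0.1, -2.4, 0, 0, 0, -0.0623, 0],
    [-0.1, -2.4, 0, 0, 0, -0.0623, 0],
    [-0.1, -2.4, 0, 0, 0, -0.0623, 0],
    [-0.1, -2.4, 0, 0, 0, -0.0623, 0],
    [-0.1, -2.4, 0, 0, 0, -0.0623, 0],
    [-0.1, -2.4, 0, 0, 0, -0.0623, 0],
    [-0.1, -2.4, 0, 0, 0, -0.0623, 0],
    [-0.05, -2, 0, 0, 0, -0.0623, 0],
    [0, 0, 0, 0, 0, 0, 0],
    [0, 0, 0, 0, 0, 0, 0],
  ],
)

```text
time: 5.4
ee_pos: [0.6117, -0.0167, 0.1088]
eef_rot: [0.99, -0.139, -0.0, -0.0]
ft_force: [-0.1, 0.7, -0.2]
width: 0.0498
```

```bash
python3 - <<'E'
from h import *
a=shot("scene","pics/s2.png");b=shot("top","pics/t2.png")
s=r.read_state();print(s["ee_pos"],s["eef_rot"],s["ft_force"])
f=lambda im,x,y,w,h:np.clip(cv2.resize(im[y:y+h,x:x+w],(400,400),interpolation=cv2.INTER_CUBIC)*1.4,0,255).astype(np.uint8)
cv2.imwrite("pics/c2.png",np.hstack([f(a["img"],270,140,110,110),f(b["img"],260,100,100,100)])[:,:,::-1])
for c in(a,b):print([proj(c,p).round(1) for p in[(.5993,-.0612,.12),(.5745,-.1477,.12)]])
E
```

```text
[ 0.61165304 -0.01638149  0.10885575] [ 9.90375276e-01 -1.38407824e-01 -6.89473264e-05 -2.85749685e-04] [ 0.2657544  -0.6412227  -0.72520332]
[array([327.9, 199.8]), array([339.5, 226.9])]
[array([313.4, 151.6]), array([345.3, 161.2])]
```

View pics/c2.png

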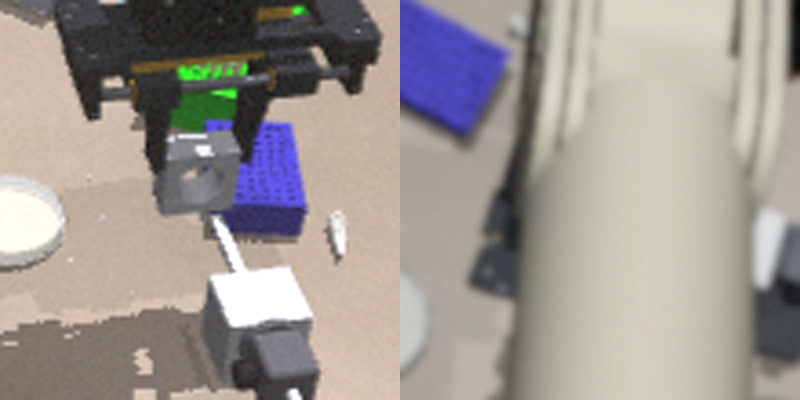

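The crop shows the hole at scene about (324,190) and the tip at (328.6,200), against a predicted (327.9,199.8). The bar line and the weight agree, so I'm inserting.

play_rows(
  commands=[
    [-0.26, -0.905, 0, 0, 0, 0, 0],
    [-0.26, -0.905, 0, 0, 0, 0, 0],
    [-0.26, -0.905, 0, 0, 0, 0, 0],
    [-0.26, -0.905, 0, 0, 0, 0, 0],
    [-0.26, -0.905, 0, 0, 0, 0, 0],
    [0, 0, 0, 0, 0, 0, 0],
  ],
)

```text
time: 6.25
ee_pos: [0.5983, -0.0643, 0.1091]
eef_rot: [0.99, -0.14, 0.0, 0.0]
ft_force: [1.0, 0.7, -1.1]
width: 0.0499
```

play_rows(
  commands=[
    [-0.26, -0.905, 0, 0, 0, 0, 0],
    [-0.26, -0.905, 0, 0, 0, 0, 0],
    [-0.26, -0.905, 0, 0, 0, 0, 0],
    [-0.26, -0.905, 0, 0, 0, 0, 0],
    [-0.1, -0.35, 0, 0, 0, 0, 0],
    [0, 0, 0, 0, 0, 0, 0],
  ],
)

```text
time: 7.0
ee_pos: [0.5871, -0.103, 0.109]
eef_rot: [0.99, -0.14, 0.0, -0.0]
ft_force: [-0.2, -0.3, -1.6]
width: 0.0494
```

play_rows(
  commands=[
    [-0.11, -0.385, -0.3, 0, 0, 0, 0],
    [-0.11, -0.385, -0.3, 0, 0, 0, 0],
    [-0.03, -0.1, 0, 0, 0, 0, 0],
    [0, 0, 0, 0, 0, 0, 0],
  ],
)

```text
time: 7.5
ee_pos: [0.5846, -0.1114, 0.1029]
eef_rot: [0.99, -0.14, -0.0, -0.0]
ft_force: [0.4, 0.5, -1.6]
width: 0.0497
```

play_rows(
  commands=[
    [-0.03, -0.1, 0, 0, 0, 0, 0],
    [-0.03, -0.1, 0, 0, 0, 0, 0],
    [0, 0, 0, 0, 0, 0, 0],
  ],
)

```text
time: 7.88
ee_pos: [0.5846, -0.1116, 0.103]
eef_rot: [0.99, -0.139, 0.0, -0.001]
ft_force: [2.6, 6.8, -1.3]
width: 0.0497
```

Contact at 7 N along the bar, so the weight is up against the thick one. Now I lower it to hang, open and rise.

play_rows(
  commands=[
    [0, 0, -0.2, 0, 0, 0, 0],
    [0, 0, -0.2, 0, 0, 0, 0],
    [0, 0, 0, 0, 0, 0, 0],
  ],
)

```text
time: 8.25
ee_pos: [0.5852, -0.1117, 0.0994]
eef_rot: [0.99, -0.139, 0.001, -0.001]
ft_force: [2.8, 5.6, -0.6]
width: 0.0498
```

play_rows(
  commands=[
    [0, 0, 0, 0, 0, 0, 6.5],
    [0, 0, 0, 0, 0, 0, 7.5],
    [0, 0, 0, 0, 0, 0, 7.5],
    [0, 0, 0, 0, 0, 0, 7.5],
    [0, 0, 3, 0, 0, 0, 7.5],
    [0, 0, 4, 0, 0, 0, 7.5],
    [0, 0, 4, 0, 0, 0, 7.5],
    [-1.0, 3, 0, 0, 0, 0.03, 7.5],
    [-1.2, 5, 0, 0, 0, 0.03, 7.5],
    [-1.2, 5, 0, 0, 0, 0.03, 7.5],
    [-1.2, 5, 0, 0, 0, 0.03, 7.5],
    [0, 0, 0, 0, 0, 0, 7],
  ],
)

```text
time: 9.75
ee_pos: [0.5371, 0.0712, 0.2089]
eef_rot: [0.997, -0.076, -0.0, -0.001]
ft_force: [-0.7, -0.5, -0.1]
width: 0.072
```

```bash
python3 - <<'E'
from h import *
a=shot("scene","pics/s3.png");b=shot("top","pics/t3.png")
s=r.read_state();print(s["ee_pos"],s["eef_rot"],s["ft_force"])
f=lambda im,x,y,w,h:np.clip(cv2.resize(im[y:y+h,x:x+w],(400,400),interpolation=cv2.INTER_CUBIC)*1.4,0,255).astype(np.uint8)
cv2.imwrite("pics/c3.png",np.hstack([f(a["img"],300,170,80,80),f(b["img"],220,130,150,150)])[:,:,::-1])
E
```

```text
[0.53807561 0.06636694 0.20904875] [ 9.96823029e-01 -7.96480491e-02  1.37506491e-04  1.33684616e-04] [-0.37108226 -0.64752192  0.78721219]
```

View pics/c3.png

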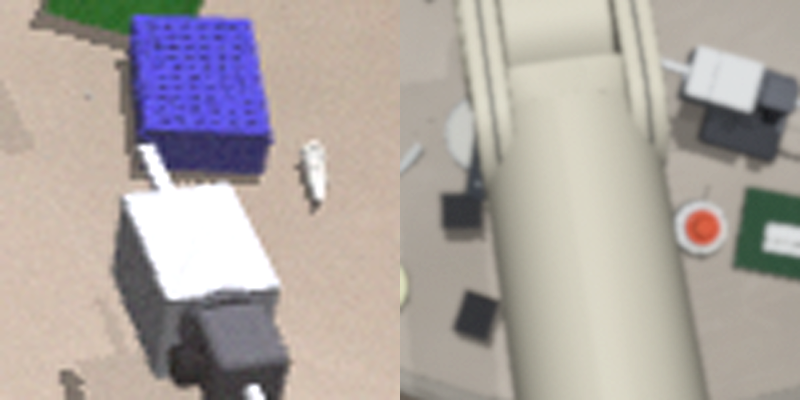

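The crop shows the thin weight hanging flush against the thick one (joint at crop about (155,215)), with the tip still bare at about (148,150). A petri dish lies close to the cap's +x side, so I'm checking the clearance for that finger.

```bash
python3 - <<'E'
from h import *
b=load("pics/t0.npz");a=load("pics/s0.npz");g=b["img"].astype(int).mean(2)
im=cv2.resize(b["img"][160:202,232:275],None,fx=4,fy=4,interpolation=cv2.INTER_CUBIC)
c=cv2.HoughCircles(cv2.cvtColor(im,cv2.COLOR_RGB2GRAY),cv2.HOUGH_GRADIENT,1,500,param1=60,param2=15,minRadius=45,maxRadius=75)[0,0]
u,v,R=c[0]/4+232,c[1]/4+160,c[2]/4
o=onz(b,(u,v),.01);e=onz(b,(u,v+R),.01);print("dish",o,e,R)
print([int(x) for x in g[188:212,243]]);
for z in(0,.005,.01,.015):print(z,proj(a,o+[0,-abs(e[0]-o[0]),z-.01]),proj(a,o*[1,1,0]+[0,0,z]))
for row in range(204,216):print(row,[int(x) for x in a["img"][row,266:278].mean(1)])
E
```

```text
Traceback (most recent call last):
TypeError: 'NoneType' object is not subscriptable
```

```bash
python3 - <<'E'
from h import *
b=load("pics/t0.npz");a=load("pics/s0.npz");g=b["img"].astype(int).mean(2)
for u in(240,243,246):print(u,[int(x) for x in g[184:212,u]])
for v in(193,195,197):print(v,onz(b,(243,v),.008)[:2])
print("scene col 271, rows 200..218",[int(x) for x in a["img"][200:219,271].mean(1)])
p=onz(a,(271,213),0);print(p)
E
```

```text
240 [145, 144, 141, 138, 132, 125, 120, 121, 126, 129, 130, 131, 130, 130, 129, 130, 126, 114, 89, 62, 48, 47, 46, 46, 47, 47, 44, 46]
243 [145, 145, 145, 145, 145, 143, 137, 127, 117, 114, 120, 126, 130, 129, 129, 128, 125, 110, 83, 56, 46, 45, 46, 46, 46, 45, 45, 45]
246 [145, 145, 145, 145, 145, 145, 145, 142, 134, 121, 113, 118, 125, 128, 128, 127, 123, 108, 81, 55, 45, 46, 46, 46, 45, 46, 46, 45]
193 [0.48972451 0.12997436]
195 [0.48374524 0.12985688]
197 [0.47776981 0.12973947]
scene col 271, rows 200..218 [164, 161, 163, 164, 164, 165, 162, 165, 162, 143, 120, 117, 123, 70, 78, 122, 124, 122, 126]
[0.5142495  0.06595256 0.        ]
```

play_rows(
  commands=[
    [-2.4, 1.7, 0, 0, 0, 0.045, 5.4],
    [-2.4, 1.7, -2, 0, 0, 0.045, 5.4],
    [-2.5, 1.65, -2, 0, 0, 0.045, 5.4],
    [-2.5, 1.65, -2, 0, 0, 0.043, 5.4],
    [0, 0, -3, 0, 0, 0, 5.4],
    [0, 0, -2.5, 0, 0, 0, 5.4],
    [0, 0, -2, 0, 0, 0, 5.4],
    [0, 0, 0, 0, 0, 0, 5.4],
    [0, 0, 0, 0, 0, 0, 5.4],
  ],
)

```text
time: 10.98
ee_pos: [0.4408, 0.1329, 0.0748]
eef_rot: [1.0, 0.008, 0.0, -0.0]
ft_force: [-0.1, 0.2, 0.5]
width: 0.0539
```

```bash
python3 - <<'E'
from h import *
a=shot("scene","pics/s4.png")
s=r.read_state();print(s["time"],s["ee_pos"],s["eef_rot"],s["ft_force"],s["width"])
f=lambda im,x,y,w,h:np.clip(cv2.resize(im[y:y+h,x:x+w],None,fx=6,fy=6,interpolation=cv2.INTER_CUBIC)*1.8,0,255).astype(np.uint8)
cv2.imwrite("pics/c4.png",f(a["img"],190,140,120,95)[:,:,::-1])
E
```

```text
11.025 [0.44094167 0.13318298 0.07495454] [ 9.99964240e-01  8.42213110e-03  7.09132979e-04 -2.89091187e-04] [-0.50937707 -0.5162101   1.42503357] 0.05404179152782479
```

View pics/c4.png

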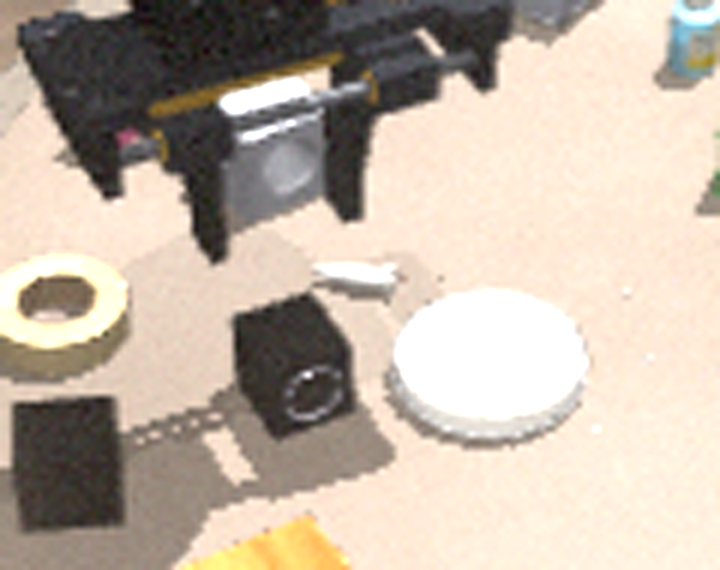

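The crop shows the far cap at crop (295,365) with its bright mouth ring at (313,392) facing -y, the open fingers straddling its line, and the dish clear at (490,360). I'm descending and gripping.

play_rows(
  commands=[
    [-0.1, 0, -2, 0, 0, 0, 5.4],
    [0, 0, -2, 0, 0, 0, 5.4],
    [0, 0, -1.5, 0, 0, 0, 5.4],
    [0, 0, -0.8, 0, 0, 0, 5.4],
    [0, 0, 0, 0, 0, 0, 5.4],
    [0, 0, 0, 0, 0, 0, 0],
    [0, 0, 0, 0, 0, 0, 0],
    [0, 0, 0, 0, 0, 0, 0],
    [0, 0, 0, 0, 0, 0, 0],
  ],
  grip_force=20,
)

```text
time: 12.15
ee_pos: [0.4396, 0.1337, 0.0115]
eef_rot: [1.0, 0.009, 0.001, -0.0]
ft_force: [0.6, -1.1, 5.6]
width: 0.0394
```

play_rows(
  commands=[
    [0, 0, 2.4, 0, 0, 0, 0],
    [0, 0, 3.5, 0, 0, 0, 0],
    [0, 0, 4.1, 0, 0, 0, 0],
    [1.73, -1.5, 0, 0, 0, -0.0298, 0],
    [1.73, -1.5, 0, 0, 0, -0.0298, 0],
    [1.73, -1.5, 0, 0, 0, -0.0298, 0],
    [1.73, -1.5, 0, 0, 0, -0.0298, 0],
    [1.73, -1.5, 0, 0, 0, -0.0298, 0],
    [1.73, -1.5, 0, 0, 0, -0.0298, 0],
    [1.73, -1.5, 0, 0, 0, -0.0298, 0],
    [1.73, -1.5, 0, 0, 0, -0.0298, 0],
    [1.73, -1.5, 0, 0, 0, -0.0298, 0],
    [1.73, -1.5, 0, 0, 0, -0.0298, 0],
    [0, 0, 0, 0, 0, 0, 0],
    [0, 0, 0, 0, 0, 0, 0],
  ],
)

```text
time: 14.02
ee_pos: [0.6119, -0.0165, 0.1105]
eef_rot: [0.99, -0.14, -0.0, 0.0]
ft_force: [-0.5, 0.5, -0.3]
width: 0.0394
```

```bash
python3 - <<'E'
from h import *
a=shot("scene","pics/s5.png")
s=r.read_state();e=s["ee_pos"];print(s["time"],e,s["eef_rot"],s["ft_force"],s["width"])
u=np.array([.2756,.9613,0]);m=e-.027*u+[0,0,.0085];t=np.array([.5993,-.0612,.12])
print("mouth-tip along/lat/z",(m-t)@u,(m-t)@[.9613,-.2756,0],(m-t)[2]);print("pred px mouth",proj(a,m),"tip",proj(a,t))
cv2.imwrite("pics/c5.png",np.clip(cv2.resize(a["img"][150:230,290:380],None,fx=7,fy=7,interpolation=cv2.INTER_CUBIC)*1.8,0,255).astype(np.uint8)[:,:,::-1])
E
```

```text
14.075 [ 0.61175352 -0.01613675  0.11062412] [ 9.90254757e-01 -1.39267310e-01 -3.58931234e-04 -5.88884426e-05] [ 0.82820501 -0.32410542 -0.68503381] 0.039368074632012084
mouth-tip along/lat/z 0.01975005850648096 -0.0004478593492753613 -0.0008758807905632215
pred px mouth [325.4078579  194.62443883] tip [327.94847128 199.77353173]
```

View pics/c5.png

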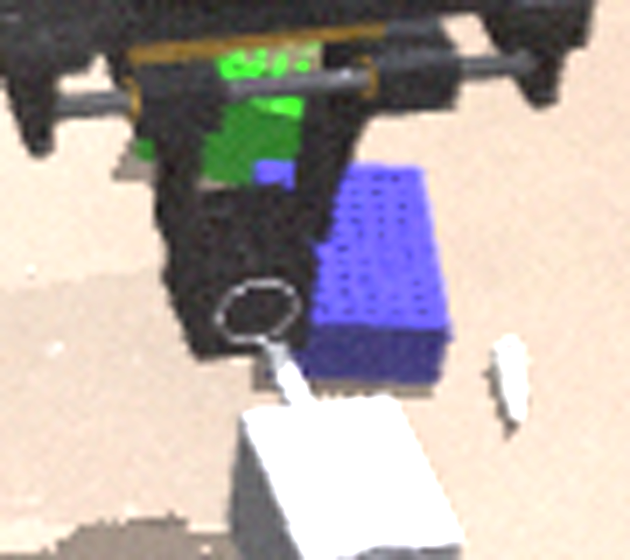

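The ring is at scene (326.9,194.4) against a predicted (325.4,194.6), and the tip at (328.3,199.3). They line up within about 2 mm, so I trim x by 1 mm and insert.

play_rows(
  commands=[
    [-0.1, 0.03, 0.05, 0, 0, 0, 0],
    [-0.2, -0.7, 0, 0, 0, 0, 0],
    [-0.2, -0.7, 0, 0, 0, 0, 0],
    [-0.2, -0.7, 0, 0, 0, 0, 0],
    [-0.2, -0.7, 0, 0, 0, 0, 0],
    [0, 0, 0, 0, 0, 0, 0],
  ],
)

```text
time: 14.82
ee_pos: [0.6029, -0.0452, 0.1115]
eef_rot: [0.99, -0.14, 0.0, 0.0]
ft_force: [-0.1, 0.2, -0.5]
width: 0.0395
```

play_rows(
  commands=[
    [-0.2, -0.7, 0, 0, 0, 0, 0],
    [-0.2, -0.7, 0, 0, 0, 0, 0],
    [-0.14, -0.5, 0, 0, 0, 0, 0],
    [0, 0, 0, 0, 0, 0, 0],
  ],
)

```text
time: 15.32
ee_pos: [0.5975, -0.0638, 0.1115]
eef_rot: [0.99, -0.14, 0.0, 0.0]
ft_force: [-0.2, 0.0, -0.5]
width: 0.0395
```

play_rows(
  commands=[
    [-0.08, -0.29, 0, 0, 0, 0, 0],
    [-0.08, -0.29, 0, 0, 0, 0, 0],
    [-0.03, -0.1, 0, 0, 0, 0, 0],
    [0, 0, 0, 0, 0, 0, 0],
  ],
)

```text
time: 15.82
ee_pos: [0.5957, -0.0701, 0.1115]
eef_rot: [0.99, -0.14, 0.0, 0.0]
ft_force: [-0.1, -0.6, 0.0]
width: 0.0396
```

play_rows(
  commands=[
    [-0.03, -0.1, 0, 0, 0, 0, 0],
    [-0.03, -0.1, 0, 0, 0, 0, 0],
    [0, 0, 0, 0, 0, 0, 0],
  ],
)

```text
time: 16.2
ee_pos: [0.5951, -0.0721, 0.1115]
eef_rot: [0.99, -0.14, 0.0, 0.0]
ft_force: [0.2, -0.6, -0.6]
width: 0.0397
```

play_rows(
  commands=[
    [-0.03, -0.1, -0.2, 0, 0, 0, 0],
    [-0.03, -0.1, -0.2, 0, 0, 0, 0],
    [0, 0, 0, 0, 0, 0, 0],
  ],
)

```text
time: 16.58
ee_pos: [0.5951, -0.0728, 0.1075]
eef_rot: [0.99, -0.139, 0.0, -0.001]
ft_force: [2.8, 4.7, -0.3]
width: 0.0398
```

play_rows(
  commands=[
    [-0.03, -0.1, 0, 0, 0, 0, 0],
    [-0.03, -0.1, 0, 0, 0, 0, 0],
    [0, 0, 0, 0, 0, 0, 0],
  ],
)

```text
time: 16.95
ee_pos: [0.595, -0.073, 0.1074]
eef_rot: [0.99, -0.138, 0.001, -0.002]
ft_force: [4.8, 9.1, -1.4]
width: 0.0394
```

The bore has bottomed on the tip: 10 N along the bar, 59 mm of travel against 58 expected. I ease off, lower to hang, release and withdraw.

play_rows(
  commands=[
    [0.05, 0.2, -0.15, 0, 0, 0, 0],
    [0, 0, 0, 0, 0, 0, 0],
    [0, 0, 0, 0, 0, 0, 5],
    [0, 0, 0, 0, 0, 0, 6.5],
    [0, 0, 0, 0, 0, 0, 6.5],
    [0, 0, 0, 0, 0, 0, 6.5],
    [0, 0, 2, 0, 0, 0, 6.5],
    [0, 0, 4, 0, 0, 0, 6.5],
    [0, 0, 4, 0, 0, 0, 6.5],
    [-1, 4, 0, 0, 0, 0, 6.5],
    [-1.5, 5, 0, 0, 0, 0, 6.5],
    [-1.5, 5, 0, 0, 0, 0, 6.5],
    [-1.5, 5, 0, 0, 0, 0, 6.5],
    [-1, 4, 0, 0, 0, 0, 6.5],
    [0, 0, 0, 0, 0, 0, 6.5],
    [0, 0, 0, 0, 0, 0, 6.5],
  ],
)

```text
time: 18.95
ee_pos: [0.5297, 0.1551, 0.206]
eef_rot: [0.99, -0.14, 0.0, 0.0]
ft_force: [0.3, -0.5, 0.7]
width: 0.065
```

```bash
python3 - <<'E'
from h import *
a=shot("scene","pics/s6.png");b=shot("top","pics/t6.png")
s=r.read_state();print(s["time"],s["ee_pos"],s["ft_force"],s["width"])
f=lambda im,x,y,w,h:np.clip(cv2.resize(im[y:y+h,x:x+w],(400,400),interpolation=cv2.INTER_CUBIC)*1.8,0,255).astype(np.uint8)
cv2.imwrite("pics/c6.png",np.hstack([f(a["img"],300,170,80,80),f(b["img"],295,130,80,80)])[:,:,::-1])
E
```

```text
19.05 [0.5299012  0.15447555 0.20606306] [-0.84844837 -0.37158905  1.31067979] 0.06492654811255923
```

View pics/c6.png

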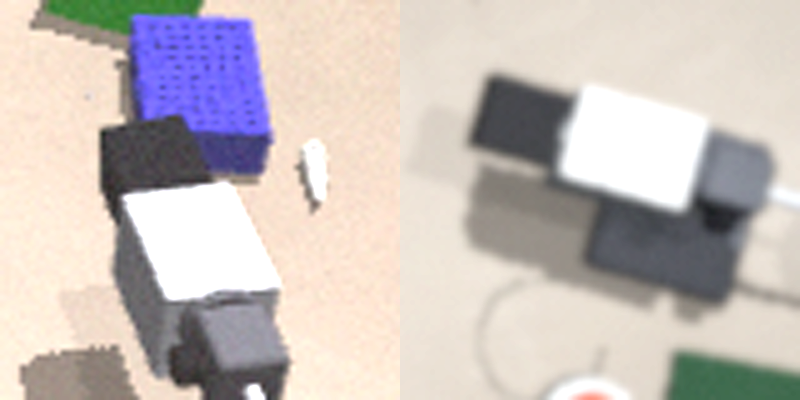

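The view shows the cap on the bar at crop left (150,155) / top (520,120), just beyond the weights, with nothing touching the gripper. I'll do one numeric check of flushness and cap depth, then hand in.

```bash
python3 - <<'E'
from h import *
b=load("pics/t6.npz")
def rect(x,y,w,h,f,z):
    im=cv2.resize(b["img"][y:y+h,x:x+w],None,fx=4,fy=4,interpolation=cv2.INTER_CUBIC)
    cs,_=cv2.findContours(f(im.astype(int).mean(2)).astype(np.uint8),cv2.RETR_EXTERNAL,cv2.CHAIN_APPROX_NONE)
    k=(max(cs,key=cv2.contourArea)[:,0,:]+.5)/4-.5+[x,y]
    return np.array([onz(b,p,z)[:2] for p in k])*1000
u=np.array([.2756,.9613]);t=np.array([599.3,-61.2])
for n,P in[("weights",rect(318,140,25+15,36,lambda g:g>150,.135)),("cap",rect(305,138,22,27,lambda g:g<85,.134))]:
    q=(P-t)@u;print(n,"from tip along bar:",q.min().round(1),q.max().round(1),cv2.minAreaRect(P.astype(np.float32)))
E
```

```text
weights from tip along bar: -106.7 -43.4 ((579.0276489257812, -133.46372985839844), (63.34206771850586, 46.06538772583008), 74.67235565185547)
cap from tip along bar: -41.4 11.1 ((589.2926025390625, -73.9873275756836), (52.50926208496094, 45.70627212524414), 74.30496978759766)
```

```bash
python3 -c "
from bench import r
print(r.close_job())"
```

```text
the job is handed in; nothing more can be done
None
```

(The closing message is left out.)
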